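Lock a tube rotator's disc with a push nut and press sleeve

TASK

The toothed push nut is only started on the shaft of the small tube rotator. Take the press sleeve from the bench, slip it over the shaft and press the nut straight down until it bites tight against the hub of the disc and holds the disc down on its spring washer, but do not squash the washer flat. Then take the sleeve off and stand it upright on the bench again, clear of the rotator.

Things in the scene. Friction and masses are not known exactly. Their poses are not given: they have to be found in the camera images.
- sleeve: The press sleeve, loose, standing on the bench: a metal tube 75 mm high with a 13 mm bore right through; lower 35 mm is 23 mm in outside diameter, upper 40 mm (the grip) is 30 mm. About 180 g. Origin: centre of its lower end; z along the bore, up. The lower end does the pressing. The shorter plain tube (26 mm across, 32 mm high) is not used.
- rotator: The tube rotator's fixed base: a cream box 150 x 150 mm, its top 53 mm above the bench, with an upright plain steel shaft of 10 mm diameter at its centre. Origin on the shaft's axis at the bench, under the base; z up along the shaft.
- shaft_tip (a point): Centre of the shaft's top end, 118 mm above the base's origin. The shaft tapers from its full 10 mm diameter to 4 mm over the last 9 mm. The top of the disc's grey hub (24 mm diameter), where the nut must bear, lies 32 to 38 mm below this point while the disc is free, depending on the shims beneath it.
- nut_top (a point): Centre of the top face of the push nut on the shaft: a toothed steel ring, 21 mm outside diameter, 3 mm thick, at first 8 to 14 mm below the shaft tip. It slides down the shaft at a steady push of about 10 N (8 to 12) and stays where it is left. It cannot be taken off.
- disc (a joint): Distance in m by which the disc (white, 130 mm diameter, its hub standing 14 mm above its face) is pressed down on its spring washer: 0 free, 0.004 flat. It yields from about 1 N, then 3 N more per mm, so the nut's seating shows as a force rising above its steady sliding force. Wanted: held down 1 to 2.5 mm after the press.
Not all that is in view belongs to the job. Leave any green, purple or yellow look-alike of the sleeve alone.

How it is judged (in metres and radians):
On the way, in this order (a step that is already met when the one before it is completed fails the run):
1. the sleeve is slipped over the shaft's tip, before the disc is pressed (horizontal distance between sleeve and shaft_tip below 0.004 m and angle between sleeve's own z axis and vertical below 0.15 rad and z of sleeve in the frame of rotator between 0.09 and 0.116 m and value of joint disc below 0.0005 m), for 0.1 s.
2. the nut is pressed with the sleeve until it bears on the hub and holds the disc down by at least 0.7 mm (horizontal distance between sleeve and shaft_tip below 0.004 m and angle between sleeve's own z axis and vertical below 0.15 rad and z of sleeve in the frame of rotator below 0.09 m and value of joint disc above 0.0007 m), for 0.1 s.
At the end, for the whole second after the job is handed in: The nut holds the disc down on its washer by 0.7 to 3.5 mm; the sleeve stands upright (within 0.1 rad) and at rest on the bench, its axis more than 85 mm from the shaft (value of joint disc between 0.0007 and 0.0035 m and horizontal distance between sleeve and shaft_tip above 0.085 m and height (world z) of sleeve below 0.006 m and angle between sleeve's own z axis and vertical below 0.1 rad and linear speed of sleeve below 0.02 m/s); the robot touches nothing.
It fails at once if the spring washer is squashed flat (disc pressed down by more than 3.5 mm) (value of joint disc above 0.0035 m).
It also fails if it takes over 69 s, if anything falls off the work surface, if the arm or the gripper's body presses on something with over 40 N, if the wrist force passes 120 N, or if a joint passes its speed limit or range.

ROBOT

A 6-joint arm with a two-finger parallel gripper is mounted at the origin on the work surface. World frame = base frame: x ahead of the robot, y to its left, z up, the work surface at z = 0. Lengths are in mm, angles in rad, forces in N, time in s.
With the tool pointing down it reaches from about 150 to 775 mm from the base axis. Payload 6.1 kg.
Tool frame: the origin (TCP) lies at the very end of the fingers, on their centre line; the grasp point (between the pads) lies 19 mm behind it; y points along the fingers, x is the direction in which the jaws open and shut, and the axes are right-handed (so a half turn about y gives the same grasp; the last joint's range is limited). The gripper opens to 85 mm and grips with 20 to 120 N. Pads are 22 mm wide; open, the fingers measure 114 mm over their backs; the gripper's body (76 mm by 85 mm) begins 54 mm behind the grasp point. The pads swing forward as they close: fully open they stand 13 mm farther back than shut.
Start: joints at [1.222, 0.126, -0.04, 1.405, 0, 1.571], TCP at [179.422, 493.372, 231.295] pointing down, gripper open.
Joint ranges: [-2.72, 2.72], [-0.95, 1.95], [-1.27, 1.35], [-1.78, 2.02], [-1.46, 1.47], [-3.14, 3.14]. Speed limits (rad/s): [2.39, 2.39, 3.01, 3.14, 3.14, 3.14].

INTERFACE

Orientations are given as a rotation vector (axis times angle).
In Python, from station import observe, grab_frame, calibration, hand_in gives the robot as it stands. The module is installed in compiled form; this text tells all that it offers.
- The arm moves only by the tool jog_arm, never from a script. Its arguments are lists of equal length, an entry for each row: "slide": the shift along the tool's x, y, z in mm, a list of three; "turn": the turn about the tool's y in rad. In form: {"slide": [[dx, dy, dz], ...], "turn": [turn, ...]}. A call has 1 to 8 rows; each row shifts and turns the commanded pose from where the row before left it, along the tool's axes as they then stand; what a row does not reach is not made up. A row lasts 1/8 s, in which the tool goes at most 62.5 mm and 10.7 degrees, less where a joint would pass 70% of its speed; a pose out of reach is approached as far as the arm can. A call with a gripper value outside its range is refused whole. "hand" is the opening, from -1 (shut) to 1 (fully open), set as the call begins (left out, the last holds). The fingers move at their own pace and stop on an object; "force" is the grip in N (left out, the last holds). Time passes only in rows, so rows that do not move let the fingers close. It gives the time, the measured TCP pose, the force and the opening at its end, in the units of the state.
- observe(): the state, without advancing time (a new reading comes with each control period).
- grab_frame(name): name is "scene" or "top" or "wrist"; returns the picture (480x640x3 uint8, blue, green, red); there is no depth.
- calibration(name): a dict with "mtx" (3x3 intrinsics, pixels), "k1" (the pictures are not rectified: a ray, as slopes to the right and down, at radius r is drawn at 1 + k1 r^2 times it, then the intrinsics apply), "R" (3x3) and "t" (3): a world point X has camera coordinates R X + t. Camera axes: x right, y down, z forward; pixel columns grow to the right and rows downward; lengths in mm; the calibration is good to about 2 mm. A picture is of the moment at which its call begins: read the wrist's pose just before it. calibration takes no time and is no camera call; for the wrist camera it gives the pose at the moment of the call.
- hand_in(): hands the job in, once; it reports no verdict.
The state is a dict: "clock": time; "qpos": joint angles; "qd": joint speeds; "effort": joint torques, N m; "eef_pos": TCP position; "ee_rot": TCP orientation; "force": force on the tool from outside, world axes, zero at the start; "torque": the same for the moment, N m; "finger_gap": opening from 0.0 (shut) to 1.0 (fully open).
Only numpy, scipy, OpenCV 4.12 (cv2) and the standard library are available. Lean on these libraries where they do the work, as an engineer would, in place of code of your own. Each camera call takes 0.05 s, during which the arm holds its last target.

## Working session

There is one attempt and no reset: what is moved stays moved. The work goes in short steps, Python scripts to look and compute and a tool call to move; the robot and the scene stay as the last step left them, time stands still between calls to the robot, and variables do not carry over. Pictures are saved under pics/ and viewed, and the job is handed in when it is done.

Besides the shell and the picture viewer there is one more tool, called in YAML: its name, and indented under it one key for each argument. jog_arm: Moves the arm, as the interface text tells. Its arguments: {"type":"object","properties":{"slide":{"type":"array","items":{"type":"array","items":{"type":"number"}}},"turn":{"type":"array","items":{"type":"number"}},"hand":{"type":"number"},"force":{"type":"number"}},"required":["slide","turn"]}

```bash
mkdir -p pics
python3 - <<'E'
from station import *
import cv2
s=observe();print({k:(v if not hasattr(v,'round') else v) for k,v in s.items()})
for n in("scene","top","wrist"):
    print(n,calibration(n)); cv2.imwrite(f"pics/{n}0.png",grab_frame(n))
E
```

```text
{'clock': 0.0, 'qpos': array([ 1.22199032e+00,  1.26393713e-01, -4.06160780e-02,  1.40535865e+00,
        4.32986532e-06,  1.57080560e+00]), 'qd': array([ 0.00029331,  0.00136847,  0.00099686,  0.00082166, -0.00158108,
        0.00063269]), 'effort': array([ 9.38176927e-04, -4.35913217e+01,  3.52923238e+01,  1.74790167e-02,
        3.80728648e-05,  6.45148148e-07]), 'eef_pos': array([179.29713283, 493.01713303, 230.51755489]), 'ee_rot': array([-1.35518884, -0.94757954,  0.94971298]), 'force': array([ 0.68187903,  0.47865816, -0.23746571]), 'torque': array([-0.01223965,  0.0010462 ,  0.01577744]), 'finger_gap': 1.0014108164803537}
scene {'mtx': array([[561.30072231,   0.        , 319.93082942],
       [  0.        , 561.30072231, 240.6403656 ],
       [  0.        ,   0.        ,   1.        ]]), 'k1': -0.16152921593950242, 'R': array([[-0.48661442,  0.87350303, -0.01410197],
       [ 0.48613366,  0.25733463, -0.83513649],
       [-0.72586532, -0.4132449 , -0.54986197]]), 't': array([ 303.77446775, -156.07006775, 1223.0347791 ])}
top {'mtx': array([[561.63573108,   0.        , 329.9056519 ],
       [  0.        , 561.63573108, 250.29079407],
       [  0.        ,   0.        ,   1.        ]]), 'k1': 0.01400166641613362, 'R': array([[-0.00389745, -0.99993226, -0.01096723],
       [-0.98986516,  0.00541464, -0.1419072 ],
       [ 0.14195697,  0.010303  , -0.98981921]]), 't': array([-28.80273969, 532.65440589, 799.87509347])}
wrist {'mtx': array([[432.18054243,   0.        , 315.37435789],
       [  0.        , 432.18054243, 243.56051532],
       [  0.        ,   0.        ,   1.        ]]), 'k1': -0.1033862509634679, 'R': array([[ 0.34150102,  0.93987979, -0.00174017],
       [ 0.89841684, -0.32589066,  0.29435092],
       [ 0.27608738, -0.10208454, -0.95569582]]), 't': array([-524.5323841 ,  -37.91743656,  379.95748257])}
```

View images.

View pics/scene0.png

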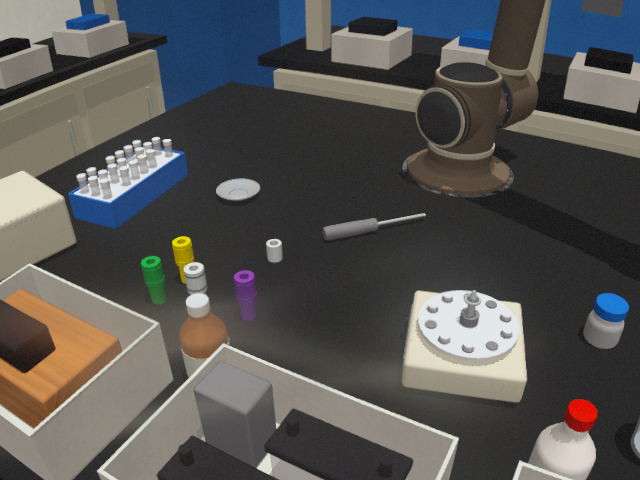

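View pics/top0.png

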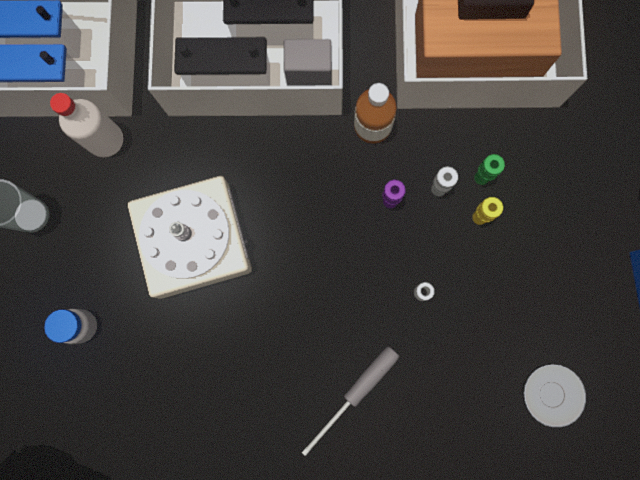

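View pics/wrist0.png

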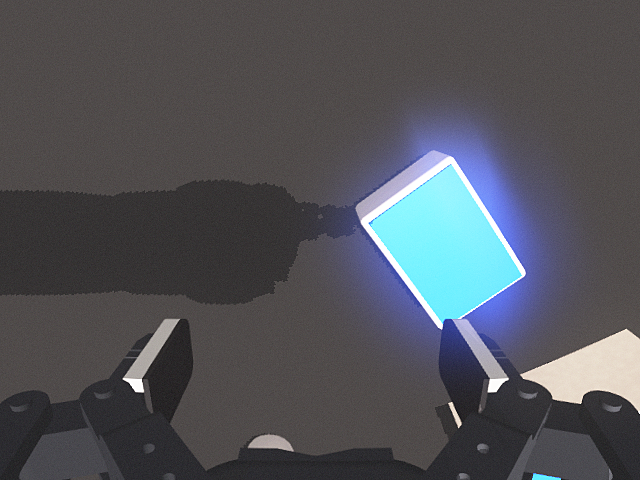

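Run:
```python
from station import *
from scipy.spatial.transform import Rotation as R
print(R.from_rotvec(observe()['ee_rot']).as_matrix().round(3))
```

```text
[[ 0.342 -0.    -0.94 ]
 [ 0.94  -0.001  0.342]
 [-0.001 -1.     0.   ]]
```

```bash
cat > h.py <<'E'
import numpy as np,cv2
from station import *
from scipy.spatial.transform import Rotation as Ro
def ray(c,uv):
    m=c['mtx'];x=(uv[0]-m[0,2])/m[0,0];y=(uv[1]-m[1,2])/m[1,1]
    K=np.array([x,y]);p=K.copy()
    for _ in range(30): p=K/(1+c['k1']*(p@p))
    d=c['R'].T@np.array([p[0],p[1],1]);o=-c['R'].T@c['t'];return o,d
def onplane(c,uv,z):
    o,d=ray(c,uv);return o+d*(z-o[2])/d[2]
def proj(c,X):
    p=c['R']@np.asarray(X,float)+c['t'];q=p[:2]/p[2];q=q*(1+c['k1']*(q@q));return c['mtx'][0,0]*q+c['mtx'][:2,2]
E
python3 - <<'E'
from h import *
t=cv2.imread('pics/top0.png');s=cv2.imread('pics/scene0.png')
a=cv2.resize(t[130:240,360:520],None,fx=5,fy=5,interpolation=cv2.INTER_NEAREST);cv2.imwrite('pics/t1.png',a)
a=cv2.resize(t[170:300,120:260],None,fx=4.5,fy=4.5,interpolation=cv2.INTER_CUBIC);cv2.imwrite('pics/t2.png',a)
a=cv2.resize(s[220:340,130:290],None,fx=5,fy=5,interpolation=cv2.INTER_NEAREST);cv2.imwrite('pics/s1.png',a)
a=cv2.resize(s[270:410,390:540],None,fx=4.2,fy=4.2,interpolation=cv2.INTER_CUBIC);cv2.imwrite('pics/s2.png',a)
c=calibration('top')
for n,uv,z in[('sl',(447.5,175),75),('gr',(494,163.5),75),('ye',(492.5,208),75),('pu',(395,188),75),('tip',(177,229),118),('nut',(179,232),105),('bottle',(379,94),150),('short',(425,291.5),32)]: print(n,onplane(c,uv,z).round(1))
E
```

```text
sl [ 636.4 -202.4   75. ]
gr [ 653.  -270.1   75. ]
ye [ 587.2 -265.1   75. ]
pu [ 617.6 -126.1   75. ]
tip [551.3 175.3 118. ]
nut [549.5 176.1 105. ]
bottle [727.7 -99.1 150. ]
short [ 470.8 -172.    32. ]
```

View pics/t1.png

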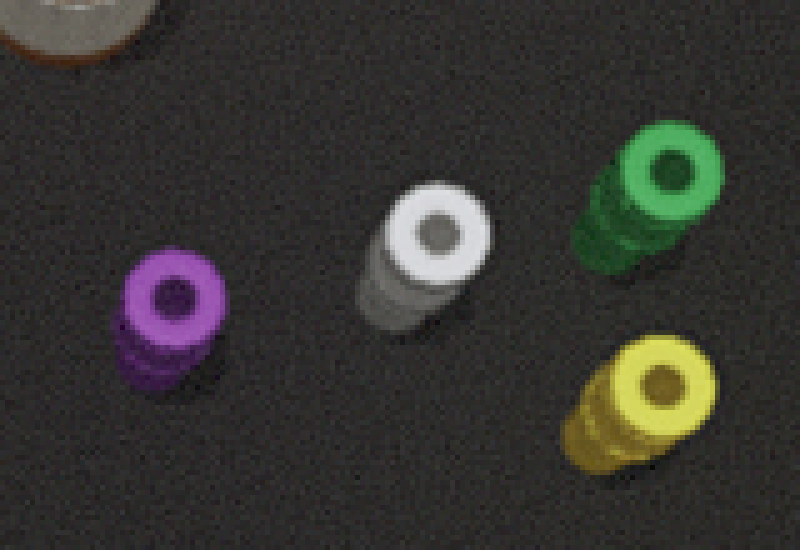

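View pics/t2.png

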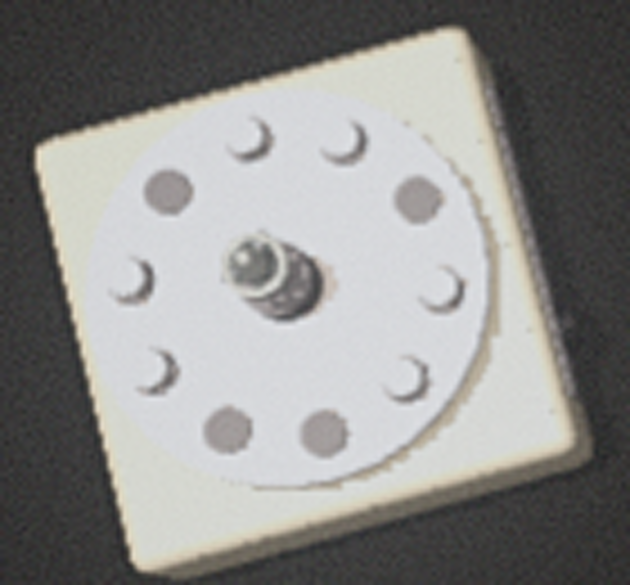

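View pics/s1.png

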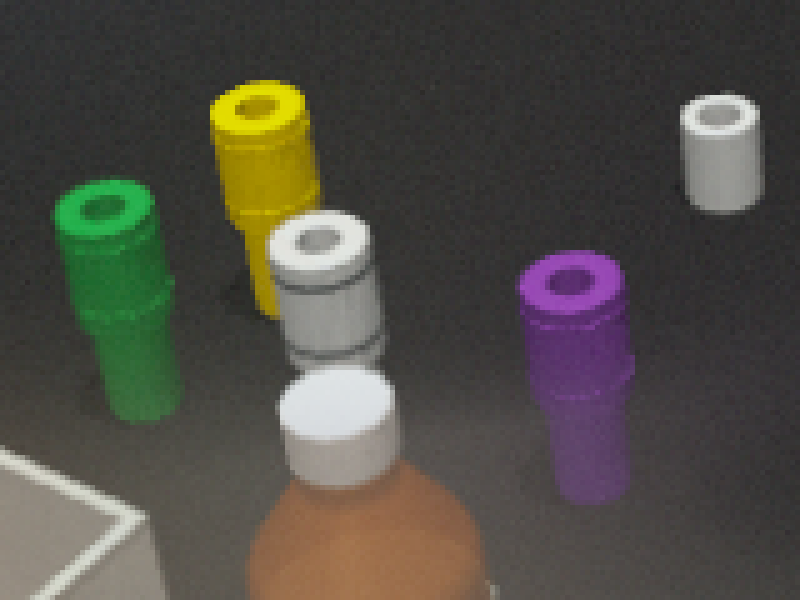

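View pics/s2.png

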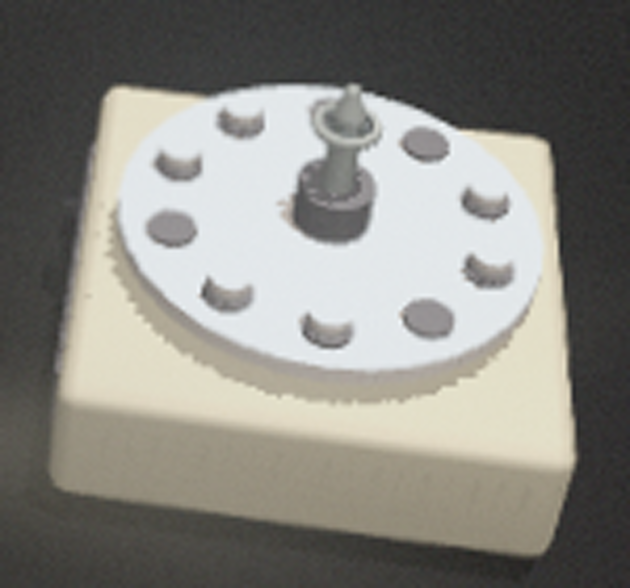

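```bash
cat >> h.py <<'E'
def tri(l):
    A=np.zeros((3,3));b=np.zeros(3);
    rs=[ray(c,uv) for c,uv in l]
    for o,d in rs:
        d=d/np.linalg.norm(d);P=np.eye(3)-np.outer(d,d);A+=P;b+=P@o
    X=np.linalg.solve(A,b)
    return X,[np.linalg.norm(np.cross(X-o,d/np.linalg.norm(d))) for o,d in rs]
def st():
    s=observe();M=Ro.from_rotvec(s['ee_rot']).as_matrix()
    print('t',round(s['clock'],2),'pos',s['eef_pos'].round(1),'yaw',np.degrees(np.arctan2(M[1,0],M[0,0])).round(2),'ydir',M[:,1].round(3),'F',s['force'].round(1),'gap',round(s['finger_gap'],3),'q',s['qpos'].round(2))
    return s,M
E
python3 - <<'E'
from h import *
s,M=st();c=calibration('wrist');p=-c['R'].T@c['t']
print('cam in tool',(M.T@(p-s['eef_pos'])).round(1),'axis in tool',(M.T@c['R'].T).round(3))
T=calibration('top');S=calibration('scene')
t=cv2.imread('pics/top0.png');sc=cv2.imread('pics/scene0.png')
# sleeve top ring in top: bright white
for n,im,(r0,r1,c0,c1) in [('top',t,(150,200,425,465)),('scene',sc,(255,285,175,215))]:
    hsv=cv2.cvtColor(im,cv2.COLOR_BGR2HSV);m=np.zeros(im.shape[:2],np.uint8)
    m[r0:r1,c0:c1]=((hsv[r0:r1,c0:c1,2]>170)&(hsv[r0:r1,c0:c1,1]<60))*255
    cs,_=cv2.findContours(m,cv2.RETR_EXTERNAL,cv2.CHAIN_APPROX_NONE);k=max(cs,key=cv2.contourArea)
    print(n,cv2.minAreaRect(k),cv2.fitEllipse(k))
print('sl',tri([(T,(447.6,176.4)),(S,(194,268))]))
print('nut c',tri([(T,(120+258/4.5,170+265/4.5)),(S,(390+348/4.2,270+122/4.2))]))
print('tip',tri([(T,(120+250/4.5,170+257/4.5)),(S,(390+350/4.2,270+87/4.2))]))
E
```

```text
t 0.15 pos [179.3 493.1 230.7] yaw 70.02 ydir [-0.    -0.001 -1.   ] F [ 0.6  0.1 -0.8] gap 1.005 q [ 1.22  0.13 -0.04  1.41  0.    1.57]
cam in tool [   0.3 -142.8   75.8] axis in tool [[ 1.     0.    -0.   ]
 [ 0.    -0.294  0.956]
 [ 0.    -0.956 -0.294]]
top ((447.5, 176.5), (19.0, 19.0), 90.0) ((447.3241882324219, 176.44320678710938), (18.344566345214844, 19.299694061279297), 107.62275695800781)
scene ((193.5, 267.5), (11.0, 19.0), 90.0) ((193.1988983154297, 267.774169921875), (10.825577735900879, 19.18746566772461), 80.47509765625)
sl (array([ 634.60516254, -202.47429212,   72.80300897]), [np.float64(0.5024851253367345), np.float64(0.5024851253366335)])
nut c (array([553.90004093, 179.741857  , 103.70387454]), [np.float64(0.7894788363883725), np.float64(0.7894788363884659)])
tip (array([554.01107302, 178.52500643, 116.580107  ]), [np.float64(0.7578332925331935), np.float64(0.757833292533259)])
```

Run:
```python
from h import *
d=np.array([635-179.3,-202-493.1])/16
for i in range(16):
    a=np.radians(70-5.125*i);print(i,round(d@[np.cos(a),np.sin(a)],1),round(d@[-np.sin(a),np.cos(a)],1))
```

```text
0 -31.1 -41.6
1 -27.2 -44.2
2 -23.2 -46.5
3 -18.9 -48.4
4 -14.5 -49.9
5 -10.0 -51.0
6 -5.4 -51.7
7 -0.8 -51.9
8 3.8 -51.8
9 8.5 -51.3
10 13.0 -50.3
11 17.4 -48.9
12 21.7 -47.2
13 25.9 -45.0
14 29.8 -42.6
15 33.5 -39.7
```

jog_arm:
  slide:
    - [-31.1,0,-41.6]
    - [-27.2,0,-44.2]
    - [-23.2,0,-46.5]
    - [-18.9,0,-48.4]
    - [-14.5,0,-49.9]
    - [-10,0,-51]
    - [-5.4,0,-51.7]
    - [-0.8,0,-51.9]
  turn: [0.0894,0.0894,0.0894,0.0894,0.0894,0.0894,0.0894,0.0894]
  hand: 1

```text
clock: 1.15
eef_pos: [408.1, 144.4, 231.2]
ee_rot: [-1.534, -0.395, 0.395]
force: [1.2, 0.8, -0.6]
finger_gap: 0.999
```

jog_arm:
  slide:
    - [3.8,0,-51.8]
    - [8.5,0,-51.3]
    - [13,0,-50.3]
    - [17.4,0,-48.9]
    - [21.7,0,-47.2]
    - [25.9,0,-45]
    - [29.8,0,-42.6]
    - [33.5,0,-39.7]
  turn: [0.0894,0.0894,0.0894,0.0894,0.0894,0.0894,0.0894,0.0894]

```text
clock: 2.15
eef_pos: [636.3, -202.9, 230.9]
ee_rot: [-1.564, 0.166, -0.166]
force: [0.3, -0.0, 1.1]
finger_gap: 0.997
```

jog_arm:
  slide:
    - [0,20,0]
    - [0,20,0]
    - [0,20,0]
    - [0,0,0]
    - [0,0,0]
  turn: [0,0,0,0,0]

```text
clock: 2.78
eef_pos: [635.8, -201.4, 171.9]
ee_rot: [-1.565, 0.163, -0.164]
force: [-0.7, 0.7, 0.8]
finger_gap: 1.0
```

Run:
```python
from h import *
s,M=st();cv2.imwrite('pics/w1.png',grab_frame('wrist'))
c=calibration('wrist');print(proj(c,[635,-202,75]),proj(c,[635,-202,0]),proj(c,s['eef_pos']))
```

```text
t 2.77 pos [ 635.8 -201.4  171.9] yaw -11.94 ydir [ 0. -0. -1.] F [-0.7  0.7  0.8] gap 1.0 q [-0.31  0.4   0.19  1.36  0.    1.47]
[314.58844943 247.14600911] [314.71521376 216.77739979] [316.00249745 324.81182781]
```

View pics/w1.png

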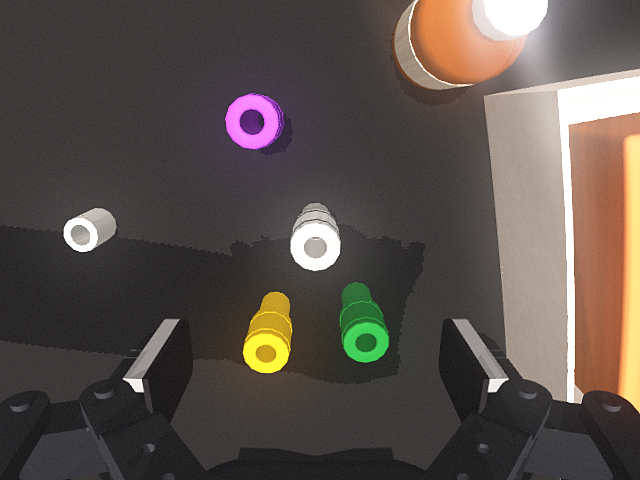

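Run:
```python
from h import *
im=cv2.imread('pics/w1.png');c=calibration('wrist');s,M=st()
hsv=cv2.cvtColor(im,cv2.COLOR_BGR2HSV);m=np.zeros(im.shape[:2],np.uint8)
m[190:290,270:360]=((hsv[190:290,270:360,2]>225)&(hsv[190:290,270:360,1]<60))*255
cs,h=cv2.findContours(m,cv2.RETR_CCOMP,cv2.CHAIN_APPROX_NONE)
for k in cs:
    if len(k)>20:
        e=cv2.fitEllipse(k);print(e);X=onplane(c,e[0],75);print(X.round(2),'tool',(M.T@(X-s['eef_pos'])).round(2))
```

```text
t 2.83 pos [ 636.  -201.5  172.4] yaw -11.94 ydir [ 0.001 -0.    -1.   ] F [-0.5 -0.1  0.3] gap 0.997 q [-0.31  0.4   0.19  1.36 -0.    1.47]
((314.9871826171875, 246.2982940673828), (46.46091079711914, 48.600669860839844), 94.29084014892578)
[ 635.33 -201.54   75.  ] tool [-0.8  97.37 -0.16]
((315.01953125, 247.48387145996094), (21.71348762512207, 24.41103744506836), 97.15191650390625)
[ 635.2  -202.25   75.  ] tool [-0.78 97.37 -0.88]
```

jog_arm:
  slide:
    - [-0.8,10,-0.5]
    - [0,20,0]
    - [0,20,0]
    - [0,20,0]
    - [0,20,0]
    - [0,20,0]
    - [0,18,0]
    - [0,10,0]
  turn: [0,0,0,0,0,0,0,0]
  hand: 0.4

```text
clock: 3.82
eef_pos: [634.3, -201.6, 32.1]
ee_rot: [-1.564, 0.164, -0.163]
force: [0.4, 0.2, -0.5]
finger_gap: 0.699
```

jog_arm:
  slide:
    - [0,0,0]
    - [0,0,0]
  turn: [0,0]

```text
clock: 4.08
eef_pos: [635.2, -201.9, 34.0]
ee_rot: [-1.565, 0.163, -0.164]
force: [-0.3, 0.0, -0.5]
finger_gap: 0.698
```

Run:
```python
from h import *
s,M=st();cv2.imwrite('pics/w2.png',grab_frame('wrist'))
```

```text
t 4.08 pos [ 635.2 -201.9   34. ] yaw -11.94 ydir [ 0.001 -0.    -1.   ] F [-0.3  0.  -0.5] gap 0.698 q [-0.31  0.45 -0.05  1.07  0.    1.47]
```

View pics/w2.png

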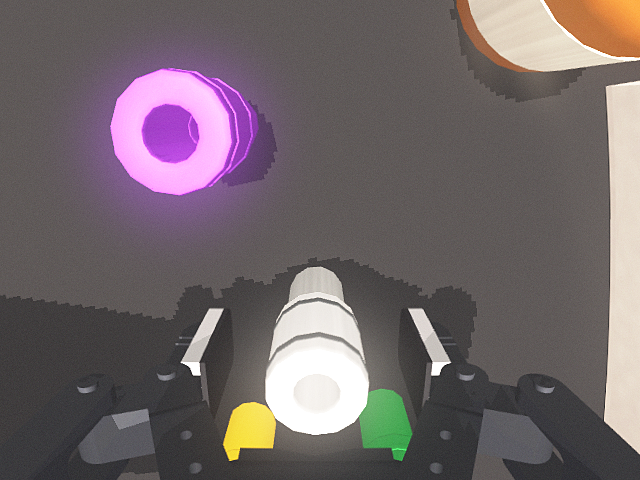

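jog_arm:
  slide:
    - [0,0,0]
    - [0,0,0]
    - [0,0,0]
    - [0,0,0]
    - [0,0,0]
    - [0,0,0]
  turn: [0,0,0,0,0,0]
  hand: -1
  force: 80

```text
clock: 4.88
eef_pos: [635.2, -201.9, 34.1]
ee_rot: [-1.565, 0.163, -0.165]
force: [-0.3, 0.0, 5.2]
finger_gap: 0.332
```

jog_arm:
  slide:
    - [0,-10,0]
    - [0,-20,0]
    - [0,-30,0]
    - [0,-30,0]
    - [0,-30,0]
    - [0,-20,0]
    - [0,0,0]
    - [0,0,0]
  turn: [0,0,0,0,0,0,0,0]

```text
clock: 5.88
eef_pos: [634.2, -201.6, 172.0]
ee_rot: [-1.564, 0.165, -0.162]
force: [0.4, 0.3, -1.8]
finger_gap: 0.326
```

Run:
```python
from h import *
s,M=st();cv2.imwrite('pics/w3.png',grab_frame('wrist'));cv2.imwrite('pics/s3.png',grab_frame('scene'))
```

```text
t 5.88 pos [ 634.2 -201.6  172. ] yaw -11.94 ydir [-0.002  0.001 -1.   ] F [ 0.4  0.3 -1.8] gap 0.326 q [-0.31  0.4   0.19  1.36  0.    1.47]
```

View pics/w3.png

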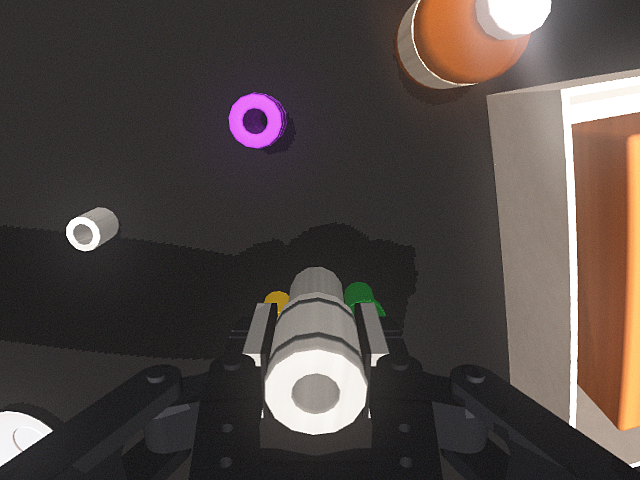

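View pics/s3.png

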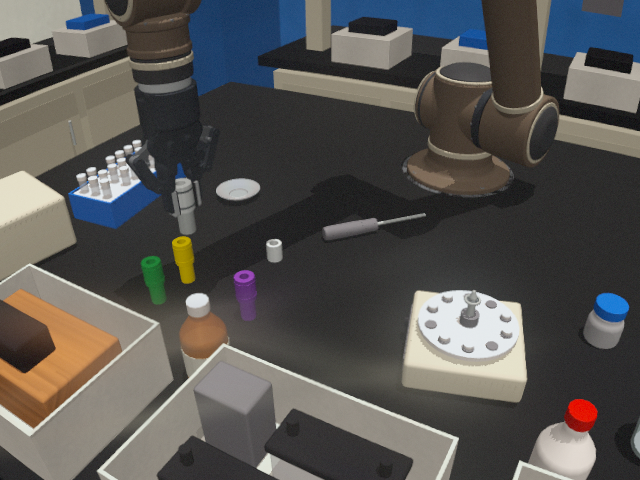

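jog_arm:
  slide:
    - [-20,-10,35.6]
    - [-20,-10,35.6]
    - [-20,-10,35.6]
    - [-20,-10,35.6]
    - [-20,0,35.6]
    - [-20,0,35.6]
    - [-20,0,35.6]
    - [-20,0,35.6]
  turn: [0,0,0,0,0,0,0,0]

```text
clock: 6.98
eef_pos: [536.1, 111.1, 212.3]
ee_rot: [-1.565, 0.165, -0.163]
force: [0.8, 0.4, -0.8]
finger_gap: 0.328
```

jog_arm:
  slide:
    - [0,0,0]
    - [0,0,0]
    - [0,0,0]
  turn: [0,0,0]

```text
clock: 7.35
eef_pos: [537.3, 109.1, 212.9]
ee_rot: [-1.565, 0.165, -0.164]
force: [-0.7, -0.1, -1.8]
finger_gap: 0.33
```

Run:
```python
from h import *
s,M=st();c=calibration('wrist');im=grab_frame('wrist');cv2.imwrite('pics/w4.png',im)
np.savez('w4.npz',R=c['R'],t=c['t'],mtx=c['mtx'],k1=c['k1'],pos=s['eef_pos'],M=M)
p=proj(c,[553,177,118]);print(p)
a,b=int(p[0]),int(p[1]);cv2.imwrite('pics/w4z.png',cv2.resize(im[b-60:b+60,a-70:a+70],None,fx=5,fy=5,interpolation=cv2.INTER_CUBIC));print(a-70,b-60)
```

```text
t 7.35 pos [537.3 109.1 212.9] yaw -12.01 ydir [-0.001 -0.    -1.   ] F [-0.7 -0.1 -1.8] gap 0.33 q [ 0.2   0.17 -0.03  1.37 -0.    1.98]
[318.81626757 122.80648275]
248 62
```

View pics/w4.png

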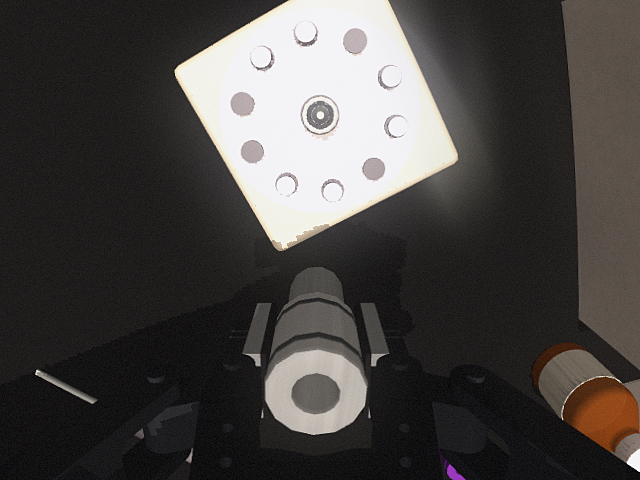

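View pics/w4z.png

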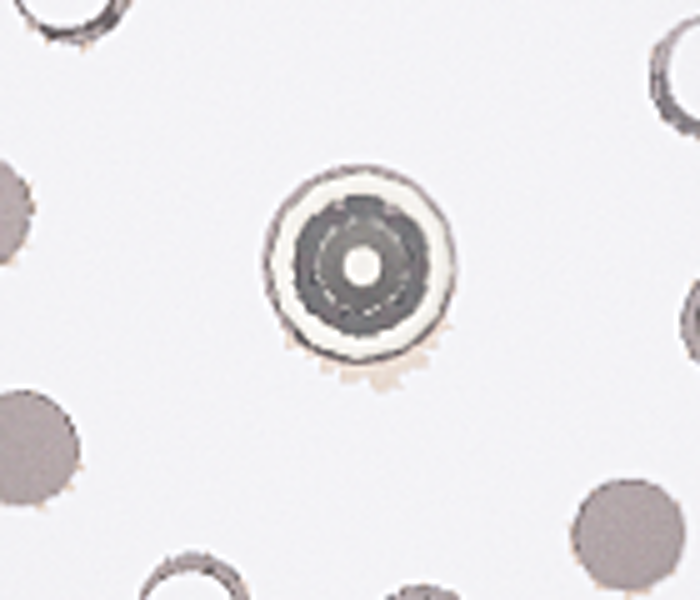

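Run:
```python
from h import *
z=np.load('w4.npz');c={k:z[k] for k in('R','t','mtx')};c['k1']=float(z['k1']);M=z['M'];P=z['pos']
for h,uv in((118,(320.0,114.8)),(107,(248+361/5-.4,62+265/5-.4)),(86,(248+360/5-.4,62+264/5-.4))):
    X=onplane(c,uv,h);print('tip',X.round(2),'tool',(M.T@(X-P)).round(2))
im=cv2.imread('pics/w4.png');g=cv2.cvtColor(im,cv2.COLOR_BGR2GRAY)
a=cv2.resize(g[255:445,240:390],None,fx=3,fy=3,interpolation=cv2.INTER_CUBIC);cv2.imwrite('pics/w4s.png',a)
# expected pixels for sleeve axis at tool (0,*,0): top plane at TCP+41
for dx,dz in((0,0),(0,1),(1,0)):
    print(dx,dz,proj(c,P+M@[dx,-41,dz]).round(1),proj(c,P+M@[dx,34,dz]).round(1))
# bore center/ring centre
m=np.zeros_like(g);m[340:440,260:375]=(g[340:440,260:375]>150)*255
cs,_=cv2.findContours(m,cv2.RETR_CCOMP,cv2.CHAIN_APPROX_NONE)
for k in cs:
    if len(k)>40:
        e=cv2.fitEllipse(k);X=onplane(c,e[0],P[2]+41);print(e,(M.T@(X-P)).round(2))
```

```text
tip [554.47 180.95 118.  ] tool [ 1.89 94.88 73.9 ]
tip [554.47 180.97 107.  ] tool [  1.88 105.88  73.93]
tip [554.52 180.92  86.  ] tool [  1.95 126.88  73.9 ]
0 0 [316.9 394.4] [316.5 289. ]
0 1 [316.9 391.4] [316.5 286.9]
1 0 [320.5 394.4] [318.8 289. ]
((315.397216796875, 391.7137451171875), (83.13605499267578, 99.95111846923828), 91.14774322509766) [ -0.43 -41.     0.9 ]
((315.2363586425781, 393.2894592285156), (41.33296203613281, 50.08543014526367), 89.7038803100586) [ -0.48 -41.     0.37]
```

View pics/w4s.png

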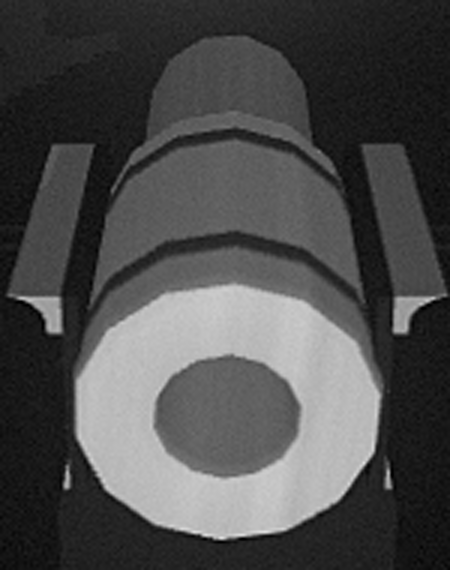

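jog_arm:
  slide:
    - [0.4,0,13]
    - [0.4,5,15]
    - [0.4,5,15]
    - [0.4,10,15]
    - [0.5,10,15.5]
    - [0,10,0]
    - [0,10,0]
    - [0,0,0]
  turn: [0,0,0,0,0,0,0,0]

```text
clock: 8.4
eef_pos: [553.7, 180.8, 162.2]
ee_rot: [-1.565, 0.165, -0.163]
force: [-0.6, -0.4, -1.9]
finger_gap: 0.329
```

jog_arm:
  slide:
    - [0,0,0]
    - [0,0,0]
    - [0,0,0]
  turn: [0,0,0]

```text
clock: 8.78
eef_pos: [554.6, 181.4, 163.8]
ee_rot: [-1.564, 0.163, -0.164]
force: [0.4, -0.3, -2.3]
finger_gap: 0.326
```

Run:
```python
from h import *
s,M=st();c=calibration('wrist');P=s['eef_pos'];im=grab_frame('wrist');cv2.imwrite('pics/w5.png',im)
t=grab_frame('top');sc=grab_frame('scene')
cv2.imwrite('pics/w5z.png',cv2.resize(im[180:400,210:430],None,fx=2.7,fy=2.7,interpolation=cv2.INTER_CUBIC))
cv2.imwrite('pics/t5z.png',cv2.resize(t[170:300,110:270],None,fx=4.5,fy=4.5,interpolation=cv2.INTER_CUBIC))
cv2.imwrite('pics/s5z.png',cv2.resize(sc[230:350,400:550],None,fx=5,fy=5,interpolation=cv2.INTER_CUBIC))
print(P+M@[-.2,34,.3])
```

```text
t 8.78 pos [554.6 181.4 163.8] yaw -11.95 ydir [ 0.001  0.    -1.   ] F [ 0.4 -0.3 -2.3] gap 0.326 q [ 0.32  0.24 -0.05  1.28 -0.    2.1 ]
[554.50783493 181.71592326 129.77236408]
```

View pics/w5z.png

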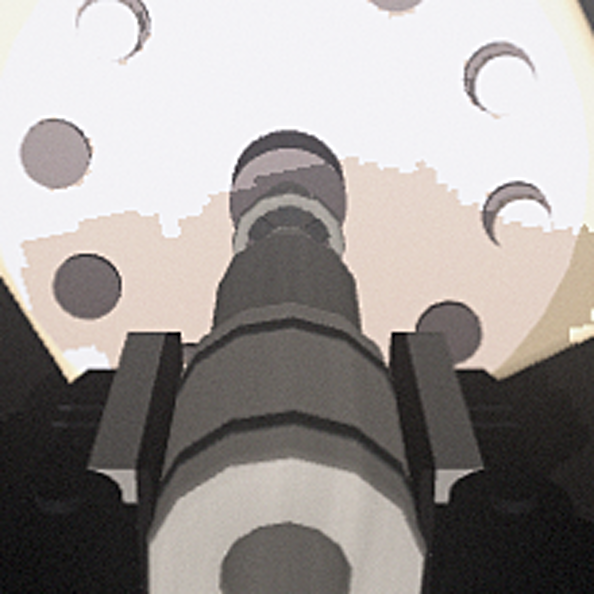

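View pics/s5z.png

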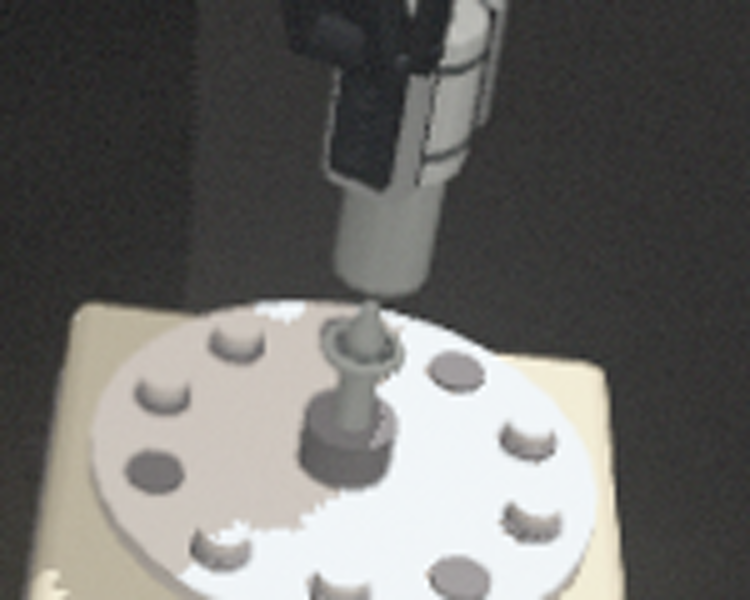

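View pics/t5z.png

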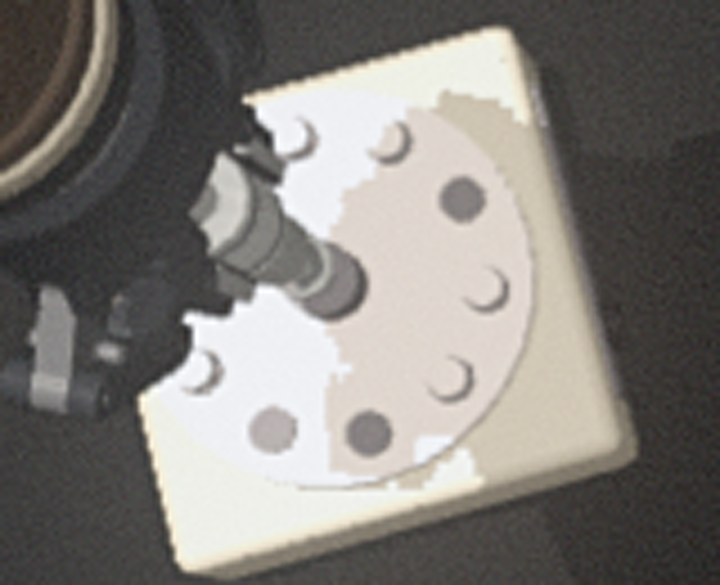

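```bash
python3 - <<'E'
from h import *
S=calibration('scene');T=calibration('top')
for z in (118,129.8): print('S',z,proj(S,[554.5,181,z]).round(1),'T',proj(T,[554.5,181,z]).round(1))
print('hub top',proj(S,[554.5,181,84]).round(1))
th=np.linspace(0,6.283,200)
pts=np.array([proj(S,[554.5+11.5*np.cos(a),181+11.5*np.sin(a),129.8]) for a in th]);print('rim S',pts.min(0).round(1),pts.max(0).round(1), 'at xmin y',pts[pts[:,0].argmin()].round(1),pts[pts[:,0].argmax()].round(1))
pts=np.array([proj(S,[554.5+11.5*np.cos(a),181+11.5*np.sin(a),150]) for a in th]);print('z150 S',pts.min(0).round(1),pts.max(0).round(1))
E
python3 - <<'E'
import cv2,numpy as np
a=cv2.imread('pics/s5z.png');g=cv2.cvtColor(a,cv2.COLOR_BGR2GRAY)
for y in (215,235,255,270): print(y,[ (x) for x in range(300,470) if abs(int(g[y,x+2])-int(g[y,x-2]))>22])
for x in (370,385,400): print(x,g[270:310:2,x])
cv2.imwrite('pics/s5zz.png',cv2.resize(a[170:420,270:470],None,fx=2.4,fy=2.4,interpolation=cv2.INTER_CUBIC))
E
```

```text
S 118 [474.7 290.7] T [172.9 226.7]
S 129.8 [476.1 283.1] T [170.4 225.1]
hub top [470.8 311.7]
rim S [466.6 277.4] [485.5 288.9] at xmin y [466.6 282.1] [485.5 284.3]
z150 S [468.9 264.1] [488.1 275.5]
215 [436, 437, 438, 439, 440, 441, 442]
235 [431, 432, 433, 434, 435, 436, 437]
255 [428, 429, 430, 431, 432, 433]
270 [426, 427, 428, 429, 430, 431]
370 [132 132 132 132 132 132 133 135 136 131 124 112  94  82  88 110 134 147
 152 154]
385 [133 134 134 134 134 135 135 135 135 132 130 122 111  99  85  75  67  54
  51  88]
400 [136 136 136 137 137 137 137 137 137 133 127 116 101  87  75  69  66  63
  63  63]
```

View pics/s5zz.png

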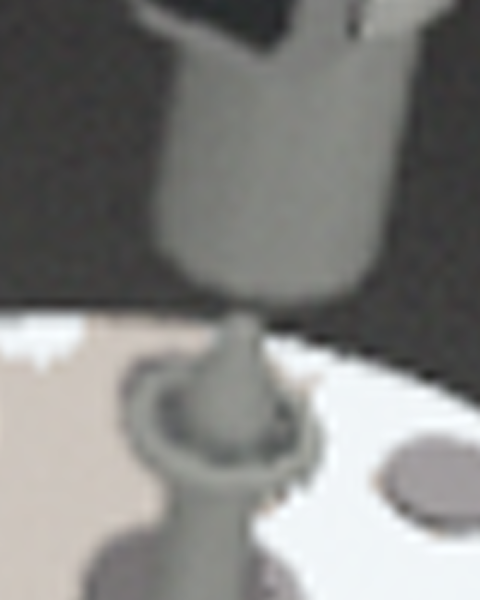

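jog_arm:
  slide:
    - [0.1,3,-0.7]
    - [0,5,0]
    - [0,5,0]
    - [0,3,0]
    - [0,0,0]
    - [0,0,0]
    - [0,0,0]
  turn: [0,0,0,0,0,0,0]

```text
clock: 9.8
eef_pos: [554.5, 180.8, 147.5]
ee_rot: [-1.564, 0.163, -0.164]
force: [-0.8, 0.2, -1.7]
finger_gap: 0.322
```

Run:
```python
from h import *
s,M=st();im=grab_frame('wrist');sc=grab_frame('scene')
cv2.imwrite('pics/w6z.png',cv2.resize(im[180:400,210:430],None,fx=2.7,fy=2.7,interpolation=cv2.INTER_CUBIC))
cv2.imwrite('pics/s6z.png',cv2.resize(sc[255:335,430:520],None,fx=7,fy=7,interpolation=cv2.INTER_CUBIC))
```

```text
t 9.8 pos [554.5 180.8 147.5] yaw -11.94 ydir [ 0.  0. -1.] F [-0.8  0.2 -1.7] gap 0.322 q [ 0.32  0.25 -0.08  1.25 -0.    2.09]
```

View pics/w6z.png

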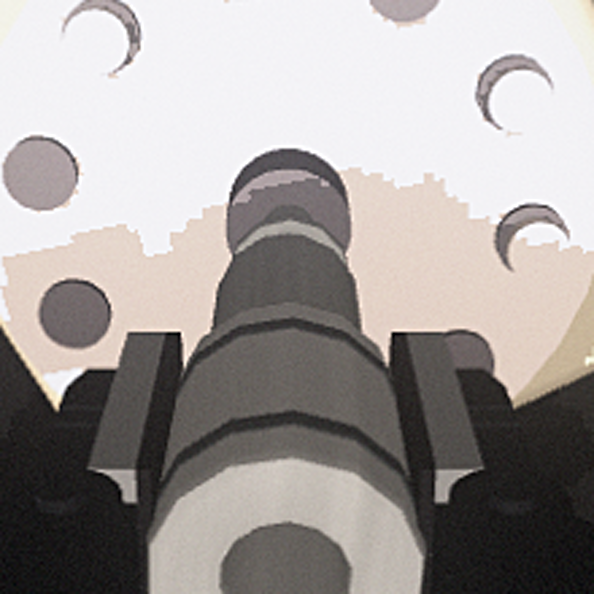

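View pics/s6z.png

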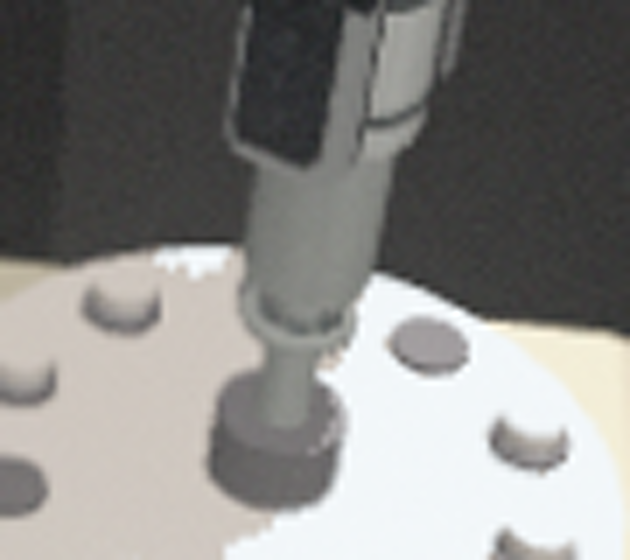

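jog_arm:
  slide:
    - [0.3,2,-0.3]
    - [0,2,0]
    - [0,2,0]
    - [0,2,0]
    - [0,2,0]
    - [0,2,0]
    - [0,0,0]
    - [0,0,0]
  turn: [0,0,0,0,0,0,0,0]

```text
clock: 10.9
eef_pos: [554.6, 180.4, 136.6]
ee_rot: [-1.564, 0.163, -0.165]
force: [-3.4, -0.6, 6.1]
finger_gap: 0.327
```

Run:
```python
from h import *
s,M=st();im=grab_frame('wrist');sc=grab_frame('scene')
cv2.imwrite('pics/w7z.png',cv2.resize(im[180:400,210:430],None,fx=2.7,fy=2.7,interpolation=cv2.INTER_CUBIC))
cv2.imwrite('pics/s7z.png',cv2.resize(sc[255:335,430:520],None,fx=7,fy=7,interpolation=cv2.INTER_CUBIC))
```

```text
t 10.9 pos [554.6 180.4 136.6] yaw -11.94 ydir [ 0.001  0.    -1.   ] F [-3.4 -0.6  6.1] gap 0.327 q [ 0.31  0.25 -0.1   1.22  0.    2.09]
```

View pics/s7z.png

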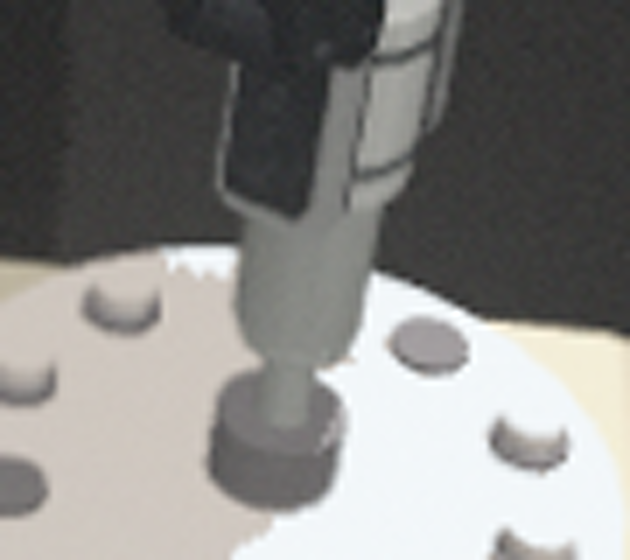

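jog_arm:
  slide:
    - [-0.4,1.5,0]
    - [0,1.5,0]
    - [0,1.5,0]
    - [0,1.5,0]
    - [0,1,0]
    - [0,1,0]
  turn: [0,0,0,0,0,0]

```text
clock: 11.75
eef_pos: [554.6, 180.5, 129.0]
ee_rot: [-1.564, 0.162, -0.165]
force: [-2.3, -0.8, 8.2]
finger_gap: 0.325
```

jog_arm:
  slide:
    - [0,1,0]
    - [0,1,0]
  turn: [0,0]

```text
clock: 12.0
eef_pos: [554.5, 180.5, 127.0]
ee_rot: [-1.564, 0.162, -0.165]
force: [-1.8, -2.0, 8.1]
finger_gap: 0.327
```

jog_arm:
  slide:
    - [-0.2,0.5,0.2]
    - [0,0.5,0]
    - [0,0.5,0]
    - [0,0.5,0]
  turn: [0,0,0,0]

```text
clock: 12.5
eef_pos: [554.5, 180.5, 125.1]
ee_rot: [-1.564, 0.162, -0.166]
force: [-3.2, -1.6, 8.1]
finger_gap: 0.328
```

jog_arm:
  slide:
    - [0,0.5,0]
    - [0,0.5,0]
  turn: [0,0]

```text
clock: 12.75
eef_pos: [554.5, 180.5, 124.0]
ee_rot: [-1.564, 0.162, -0.166]
force: [-1.2, -1.7, 7.6]
finger_gap: 0.327
```

jog_arm:
  slide:
    - [0,0.5,0]
    - [0,0.5,0]
  turn: [0,0]

```text
clock: 13.0
eef_pos: [554.5, 180.5, 123.1]
ee_rot: [-1.564, 0.162, -0.166]
force: [-1.5, -2.4, 8.3]
finger_gap: 0.325
```

jog_arm:
  slide:
    - [0,0.5,0]
    - [0,0.5,0]
  turn: [0,0]

```text
clock: 13.25
eef_pos: [554.5, 180.5, 122.1]
ee_rot: [-1.564, 0.162, -0.166]
force: [-2.5, -2.5, 8.3]
finger_gap: 0.326
```

jog_arm:
  slide:
    - [0,0.5,0]
    - [0,0,0]
  turn: [0,0]

```text
clock: 13.5
eef_pos: [554.5, 180.5, 121.5]
ee_rot: [-1.564, 0.162, -0.166]
force: [-2.1, -1.6, 8.8]
finger_gap: 0.322
```

jog_arm:
  slide:
    - [0,0.5,0]
    - [0,0,0]
  turn: [0,0]

```text
clock: 13.75
eef_pos: [554.5, 180.5, 121.0]
ee_rot: [-1.564, 0.162, -0.166]
force: [-2.4, -1.7, 8.3]
finger_gap: 0.324
```

jog_arm:
  slide:
    - [0,0.5,0]
    - [0,0,0]
  turn: [0,0]

```text
clock: 14.0
eef_pos: [554.5, 180.5, 120.5]
ee_rot: [-1.564, 0.162, -0.166]
force: [-2.2, -1.9, 8.7]
finger_gap: 0.325
```

jog_arm:
  slide:
    - [0,0.5,0]
    - [0,0,0]
  turn: [0,0]

```text
clock: 14.25
eef_pos: [554.6, 180.5, 120.0]
ee_rot: [-1.564, 0.162, -0.166]
force: [-1.4, -2.3, 8.0]
finger_gap: 0.326
```

jog_arm:
  slide:
    - [0,0.5,0]
    - [0,0,0]
  turn: [0,0]

```text
clock: 14.5
eef_pos: [554.5, 180.5, 119.5]
ee_rot: [-1.564, 0.162, -0.166]
force: [-1.3, -1.8, 7.7]
finger_gap: 0.33
```

Run:
```python
from h import *
s,M=st();im=grab_frame('wrist');sc=grab_frame('scene')
cv2.imwrite('pics/s8z.png',cv2.resize(sc[255:335,430:520],None,fx=7,fy=7,interpolation=cv2.INTER_CUBIC))
```

```text
t 14.5 pos [554.5 180.5 119.5] yaw -11.95 ydir [ 0.002 -0.    -1.   ] F [-1.3 -1.8  7.7] gap 0.33 q [ 0.32  0.25 -0.13  1.19 -0.    2.09]
```

View pics/s8z.png

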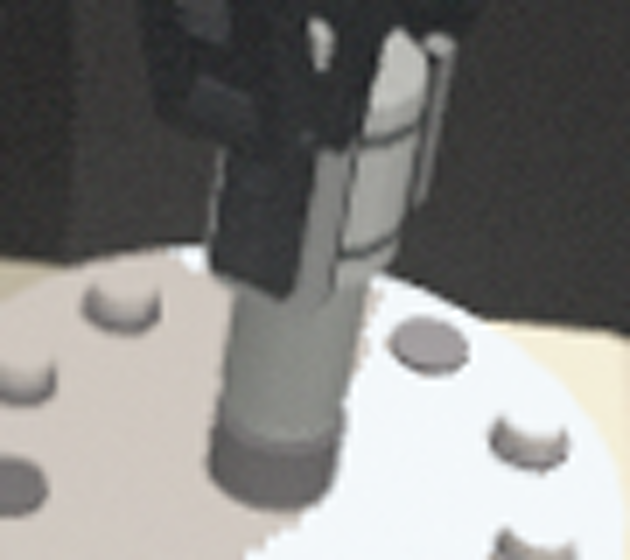

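jog_arm:
  slide:
    - [0,0.5,0]
    - [0,0,0]
  turn: [0,0]

```text
clock: 14.85
eef_pos: [554.6, 180.5, 119.0]
ee_rot: [-1.564, 0.162, -0.166]
force: [-2.2, -2.7, 7.6]
finger_gap: 0.329
```

jog_arm:
  slide:
    - [0,0.5,0]
    - [0,0,0]
  turn: [0,0]

```text
clock: 15.1
eef_pos: [554.5, 180.5, 118.6]
ee_rot: [-1.564, 0.162, -0.166]
force: [-3.1, -2.1, 8.0]
finger_gap: 0.324
```

jog_arm:
  slide:
    - [0,0.5,0]
    - [0,0,0]
  turn: [0,0]

```text
clock: 15.35
eef_pos: [554.6, 180.5, 118.3]
ee_rot: [-1.564, 0.162, -0.166]
force: [-2.7, -1.9, 9.3]
finger_gap: 0.327
```

jog_arm:
  slide:
    - [0,0.5,0]
    - [0,0,0]
  turn: [0,0]

```text
clock: 15.6
eef_pos: [554.6, 180.5, 118.0]
ee_rot: [-1.564, 0.162, -0.166]
force: [-3.1, -2.3, 10.4]
finger_gap: 0.328
```

jog_arm:
  slide:
    - [0,0.5,0]
    - [0,0,0]
  turn: [0,0]

```text
clock: 15.85
eef_pos: [554.6, 180.6, 117.6]
ee_rot: [-1.564, 0.162, -0.166]
force: [-3.6, -2.7, 11.8]
finger_gap: 0.325
```

jog_arm:
  slide:
    - [0,0.5,0]
    - [0,0,0]
  turn: [0,0]

```text
clock: 16.1
eef_pos: [554.6, 180.6, 117.3]
ee_rot: [-1.564, 0.161, -0.166]
force: [-4.0, -3.0, 12.2]
finger_gap: 0.324
```

jog_arm:
  slide:
    - [0,0.5,0]
    - [0,0,0]
  turn: [0,0]

```text
clock: 16.35
eef_pos: [554.6, 180.6, 117.0]
ee_rot: [-1.564, 0.161, -0.166]
force: [-4.2, -1.0, 11.9]
finger_gap: 0.326
```

jog_arm:
  slide:
    - [0,0,0]
    - [0,0,0]
  turn: [0,0]

```text
clock: 16.6
eef_pos: [554.6, 180.6, 116.9]
ee_rot: [-1.564, 0.161, -0.166]
force: [-4.5, -3.0, 13.9]
finger_gap: 0.327
```

Run:
```python
from h import *
s,M=st();im=grab_frame('wrist');st();sc=grab_frame('scene');st()
cv2.imwrite('pics/w9.png',im)
cv2.imwrite('pics/s9z.png',cv2.resize(sc[255:335,430:520],None,fx=7,fy=7,interpolation=cv2.INTER_CUBIC))
```

```text
t 16.6 pos [554.6 180.6 116.9] yaw -11.95 ydir [ 0.003  0.    -1.   ] F [-4.5 -3.  13.9] gap 0.327 q [ 0.32  0.25 -0.13  1.18 -0.    2.09]
t 16.65 pos [554.6 180.5 116.9] yaw -11.95 ydir [ 0.003  0.    -1.   ] F [-4.7 -1.8 13.1] gap 0.327 q [ 0.32  0.25 -0.13  1.18 -0.    2.09]
t 16.7 pos [554.6 180.6 116.9] yaw -11.95 ydir [ 0.003  0.    -1.   ] F [-4.5 -2.8 12.8] gap 0.326 q [ 0.32  0.25 -0.13  1.18 -0.    2.09]
```

View pics/s9z.png

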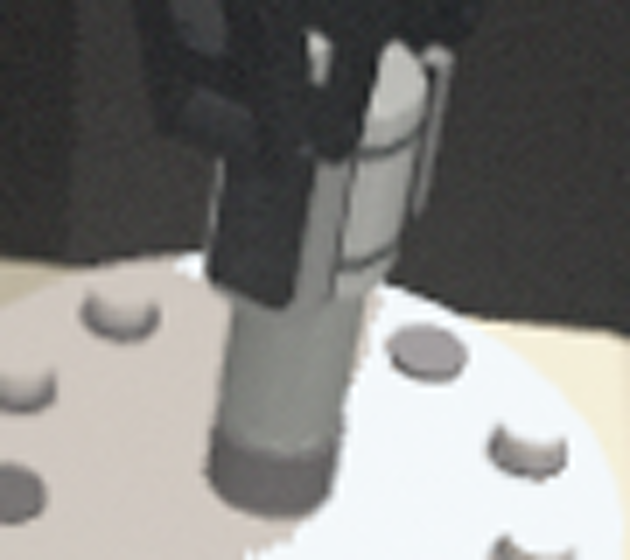

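View pics/w9.png

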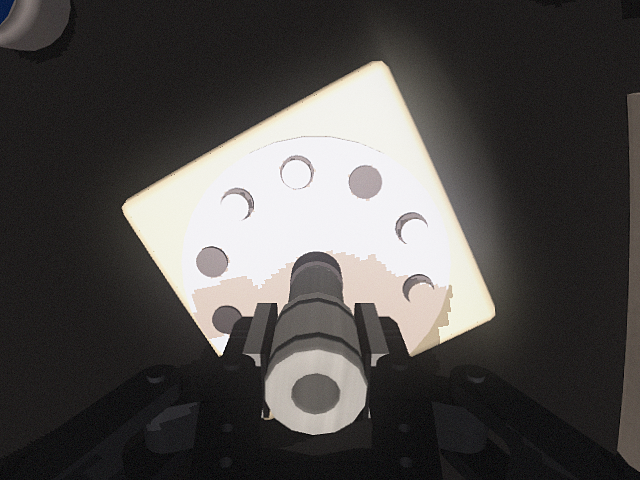

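jog_arm:
  slide:
    - [0,-3,0]
    - [0,-5,0]
    - [0,-7,0]
    - [0,-8,0]
    - [0,-10,0]
    - [0,-15,0]
    - [0,-15,0]
    - [0,-15,0]
  turn: [0,0,0,0,0,0,0,0]

```text
clock: 17.7
eef_pos: [554.2, 180.8, 193.7]
ee_rot: [-1.564, 0.163, -0.164]
force: [0.7, 0.2, -2.3]
finger_gap: 0.325
```

jog_arm:
  slide:
    - [0,-10,0]
    - [0,0,0]
    - [0,0,0]
  turn: [0,0,0]

```text
clock: 18.08
eef_pos: [553.9, 180.7, 201.8]
ee_rot: [-1.565, 0.164, -0.163]
force: [-0.3, -0.3, -2.2]
finger_gap: 0.324
```

Run:
```python
from h import *
s,M=st();im=grab_frame('wrist');sc=grab_frame('scene')
cv2.imwrite('pics/w10.png',im)
cv2.imwrite('pics/s10z.png',cv2.resize(sc[255:335,430:520],None,fx=7,fy=7,interpolation=cv2.INTER_CUBIC))
```

```text
t 18.07 pos [553.9 180.7 201.8] yaw -11.94 ydir [-0.001 -0.    -1.   ] F [-0.3 -0.3 -2.2] gap 0.324 q [0.32 0.24 0.03 1.37 0.   2.09]
```

View pics/s10z.png

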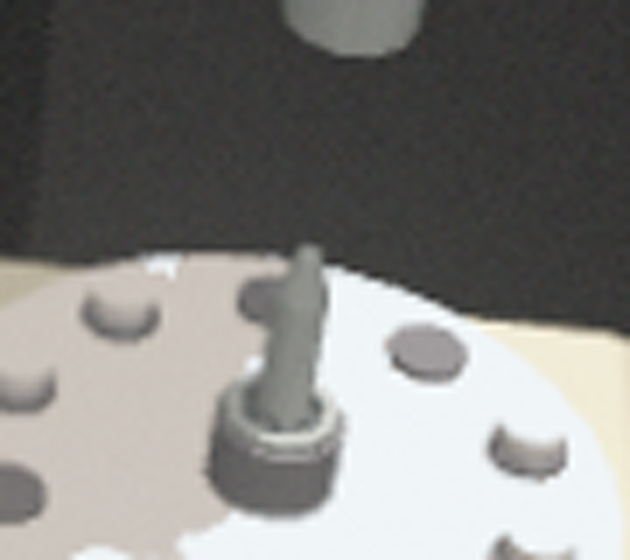

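View pics/w10.png

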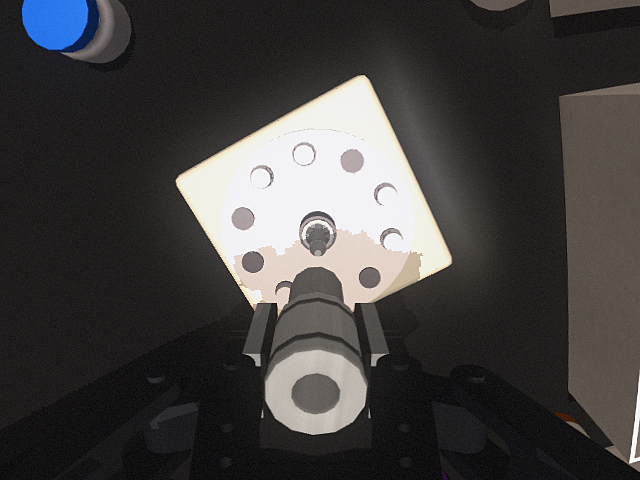

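jog_arm:
  slide:
    - [5,0,-30]
    - [5,0,-32]
    - [5,0,-32]
    - [5,0,-32]
    - [5,10,-32]
    - [5,20,-30]
    - [0,25,0]
    - [0,25,0]
  turn: [0,0,0,0,0,0,0,0]

```text
clock: 19.18
eef_pos: [544.2, -10.0, 121.2]
ee_rot: [-1.564, 0.165, -0.164]
force: [-0.2, 0.4, -1.3]
finger_gap: 0.327
```

jog_arm:
  slide:
    - [0,25,0]
    - [0,25,0]
    - [0,15,0]
    - [0,8,0]
    - [0,4,0]
    - [0,0,0]
    - [0,0,0]
    - [0,0,0]
  turn: [0,0,0,0,0,0,0,0]

```text
clock: 20.18
eef_pos: [544.8, -9.4, 45.8]
ee_rot: [-1.565, 0.163, -0.164]
force: [-0.1, -0.8, -1.1]
finger_gap: 0.33
```

Run:
```python
from h import *
s,M=st();sc=grab_frame('scene');cv2.imwrite('pics/s11.png',sc)
```

```text
t 20.18 pos [544.8  -9.4  45.8] yaw -11.94 ydir [ 0.001 -0.    -1.   ] F [-0.1 -0.8 -1.1] gap 0.33 q [-0.02  0.23 -0.33  1.01  0.    1.76]
```

View pics/s11.png

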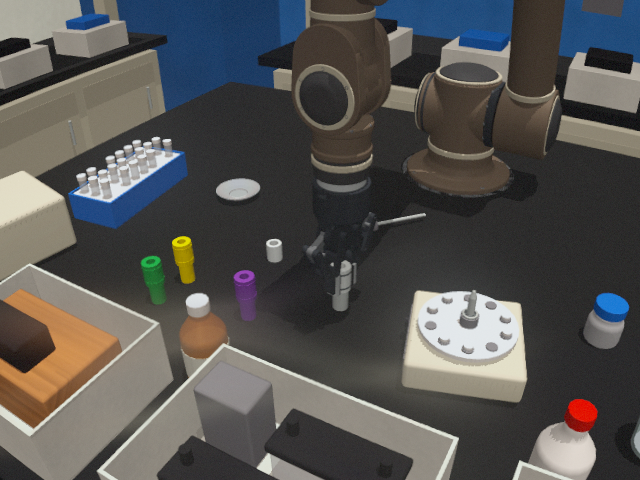

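jog_arm:
  slide:
    - [0,4,0]
    - [0,3,0]
    - [0,2,0]
    - [0,1,0]
    - [0,0.5,0]
    - [0,0,0]
    - [0,0,0]
  turn: [0,0,0,0,0,0,0]

```text
clock: 21.1
eef_pos: [544.5, -9.4, 34.9]
ee_rot: [-1.565, 0.163, -0.164]
force: [0.3, -0.2, -1.9]
finger_gap: 0.327
```

jog_arm:
  slide:
    - [0,0.5,0]
    - [0,0,0]
  turn: [0,0]

```text
clock: 21.35
eef_pos: [544.5, -9.4, 34.3]
ee_rot: [-1.565, 0.164, -0.164]
force: [-0.3, -0.2, -1.8]
finger_gap: 0.327
```

jog_arm:
  slide:
    - [0,0.5,0]
    - [0,0,0]
  turn: [0,0]

```text
clock: 21.6
eef_pos: [544.5, -9.4, 34.1]
ee_rot: [-1.565, 0.163, -0.164]
force: [-1.7, -0.2, 1.5]
finger_gap: 0.327
```

Contact with the bench; release.

jog_arm:
  slide:
    - [0,0,0]
    - [0,0,0]
    - [0,0,0]
    - [0,0,0]
    - [0,0,0]
    - [0,0,0]
  turn: [0,0,0,0,0,0]
  hand: 0.6

```text
clock: 22.35
eef_pos: [544.5, -9.4, 33.8]
ee_rot: [-1.565, 0.164, -0.164]
force: [0.2, -0.2, 0.1]
finger_gap: 0.799
```

jog_arm:
  slide:
    - [0,-5,0]
    - [0,-15,0]
    - [0,-20,0]
    - [0,-25,0]
    - [0,-25,0]
    - [0,-25,0]
    - [0,-20,0]
    - [0,0,0]
  turn: [0,0,0,0,0,0,0,0]

```text
clock: 23.35
eef_pos: [545.7, -9.4, 171.4]
ee_rot: [-1.564, 0.16, -0.167]
force: [0.1, 0.7, 0.4]
finger_gap: 0.796
```

jog_arm:
  slide:
    - [0,0,0]
    - [0,0,0]
    - [0,0,0]
  turn: [0,0,0]

```text
clock: 23.72
eef_pos: [544.1, -9.4, 168.0]
ee_rot: [-1.565, 0.165, -0.163]
force: [0.3, -0.6, -0.5]
finger_gap: 0.799
```

Run:
```python
from h import *
s,M=st();cv2.imwrite('pics/w12.png',grab_frame('wrist'));sc=grab_frame('scene');cv2.imwrite('pics/s12.png',cv2.resize(sc[180:360,280:560],None,fx=2.8,fy=2.8,interpolation=cv2.INTER_CUBIC))
a=cv2.imread('pics/s3.png');
# disc shift: template of hole region before/after
g0=cv2.cvtColor(a,cv2.COLOR_BGR2GRAY).astype(np.float32);g1=cv2.cvtColor(sc,cv2.COLOR_BGR2GRAY).astype(np.float32)
S=calibration('scene')
for r in((312,326,482,502),(300,365,417,440),(325,356,440,500)):
    h=cv2.createHanningWindow((r[3]-r[2],r[1]-r[0]),cv2.CV_32F)
    print(cv2.phaseCorrelate(g0[r[0]:r[1],r[2]:r[3]],g1[r[0]:r[1],r[2]:r[3]],h))
print(proj(S,[554,180,70])-proj(S,[554,180,69]))
```

```text
t 23.73 pos [544.1  -9.4 168. ] yaw -11.94 ydir [-0.001  0.    -1.   ] F [ 0.3 -0.6 -0.5] gap 0.799 q [-0.02  0.17 -0.13  1.28 -0.    1.76]
((0.15883154861202975, 0.6207156589989618), 1.1138642692565919)
((-0.07577515160623172, 0.9464912880591783), 0.9759515380417859)
((0.061699835209800824, 0.777213543094847), 0.9582533515989781)
[ 0.10937919 -0.58770444]
```

View pics/s12.png

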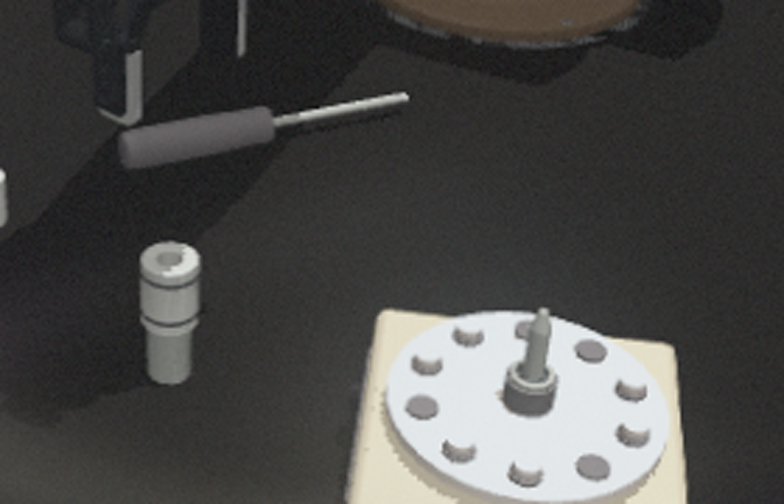

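View pics/w12.png

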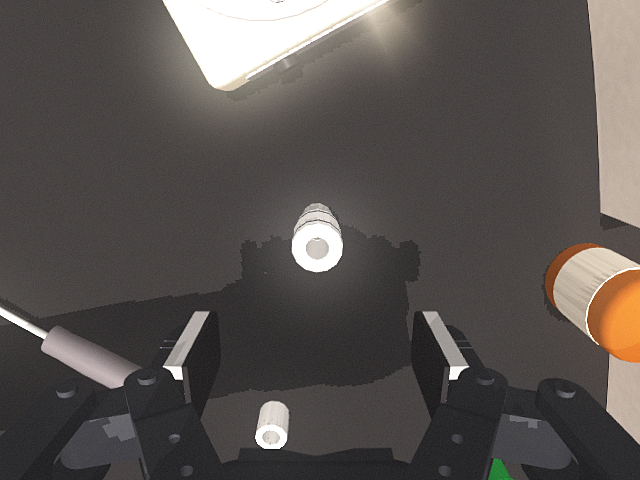

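```bash
python3 -c "
from station import *
print(hand_in())"
```

```text
the job is handed in; nothing more can be done
None
```

I pressed the nut down onto the hub with the sleeve, stood the sleeve back on the bench, and handed the job in at about 24 s of the 69 s allowed. The hand-in gave no verdict.

**Press:** I took the white sleeve, slipped it over the shaft and pushed the nut down in small steps. It slid at a steady reading of about 8 N. At about 118.5 mm tool height the reading began to rise, and I stopped at about 13 N, roughly 1.6 mm further down.

**Disc depth:** all estimates lie inside the judged 0.7 to 3.5 mm band, but they do not agree closely:

| Source | Disc pressed down by |
|---|---|
| Rise in force | about 1.4 mm |
| Tool travel after contact | about 1.6 mm |
| Image shift while pressing | about 1.8 mm |
| Image shift after taking the sleeve off | 1.05 to 1.6 mm |

The last figure is probably low, because parts of the image that did not move drag it down.

**Sleeve:** it stands upright near (545, -9) mm, about 190 mm from the shaft. The gripper is open and well above it, touching nothing.

**Side force:** a sideways force of a few newtons (up to about 5 N) from the shaft remained during the press, so the bore was rubbing slightly off centre. It was gone once the sleeve was off.

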